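# Space and press home the loose tile of a serving board

## Task

The middle tile of the tile-topped serving board is loose: it stands proud on its fresh adhesive pads, off to one side, with a leftover wedge lying on it. Drop the wedge into the green dish, and slide the spacer upright, without forcing it, all the way down into whichever of the joints either side of the loose tile is wide enough for it, and let go of it there. Then press the loose tile down with the fingertips until it is flush with its neighbours and finish while still holding it pressed; leave the rum bottle and the jigger as they stand.

Things in the scene. Friction and masses are not known exactly. Their poses are not given: they have to be found in the camera images.
- tray: Serving board: heavy dark cedar tray that stays put, 290 (y) x 118 (x) x 30 mm high, brass handles at its y ends. Origin: centre of its underside. Rails 15 mm thick, 30 high; inner floor at z = 10 mm. Two clay tiles 80 x 80 mm are fixed in it, centred at y = -90 and +90 mm, faces at z = 23 mm; the bay between them (y -50 to +50 mm) holds the loose tile. 4 mm slits along the long rails.
- tile_face (a point): Centre of the upper face of the loose clay tile (80 x 80 x 12 mm, upper edges eased 2 mm) in the tray's middle bay; axes as the tray's. Starts 27 mm above the tray's origin, 4 mm proud of its neighbours, about 5 mm off centre to tray +y or -y: of the two joints beside it (along tray x, 80 mm long, down to the tray floor) one is 15 mm wide, the other 5. It can only go down.
- tile (a joint): How far the loose tile is pressed down, in m: 0 = standing proud as at the start, 0.004 = flush, on its stop. The pads are springy: it starts to sink at about 1.2 N and is flush at about 6 N; it comes up again when let go.
- spacer: Pale beech tile spacer standing on its foot: blade 60 (its x) x 12 (its y, thickness) x 16 mm high, foot edges chamfered 1.5 mm; on its middle a grip 34 (x) x 12 mm (y), 42 mm high in all; 30 to 45 g. Origin: centre of the foot's underside, z up. In the joint its x lies along tray x, either way round.
- wedge: Pale beech wedge lying on the loose tile, its long side roughly along tray x: 50 mm long (its x), 18 mm wide (y), 14 mm thick at the +x end and 3 mm at the -x end; 10 to 16 g. Origin at the centre of its flat underside, z up.
- dish: Green ceramic dish on the sideboard, loose, 0.38 kg, round and open above: 140 mm across the rim, 40 mm high, inner floor 6 mm above the sideboard and about 90 mm across. Origin at the centre of its underside.
- jigger: Steel jigger, hourglass-shaped, 81 mm high, 44 mm across, standing on the sideboard beyond the tray. Origin at the centre of its underside.
- rum_bottle: Sealed dark rum bottle, 72 mm diameter, 190 mm high, on the lower tier (55 mm high) of the two-tier clear acrylic riser (360 x 240 mm) at the far left; four clear tumblers stand on the upper tier, their rims 200 mm above the sideboard. Origin at the centre of the bottle's underside.

How it is judged:
On the way:
1. the wedge lies in the green dish and the spacer stands, let go, all the way down in the wide joint (horizontal distance between wedge and dish below 0.055 m and z of wedge in the frame of dish between 0 and 0.036 m and contact force between each of wedge, spacer and the fingers below 0.05 N and z of spacer in the frame of tray below 0.0125 m and x of spacer in the frame of tray between -0.016 and 0.016 m and (y of spacer in the frame of tile_face between 0.042 and 0.053 m or y of spacer in the frame of tile_face between -0.053 and -0.042 m) and angle between spacer's own z axis and vertical below 0.3 rad), for 0.2 s.
At the end, for the whole second after the job is handed in: Wedge still in the dish, within 55 mm of its centre, below the rim; spacer let go, still, within 0.3 rad of upright in the wide joint, foot within 2.5 mm of the tray floor, within 16 mm of the joint's middle; fingers hold the tile down with over 3 N, within 1 mm of flush (all of step 1 and linear speed of each of wedge, spacer below 0.02 m/s and value of joint tile above 0.003 m and contact force between the fingers and tile above 3 N); the arm keeps its last pose, push and grip.
It fails at once if the jigger or the bottle is shifted by more than 25 mm or tipped (distance of any of jigger, rum_bottle from where it was at the start of the episode above 0.025 m or angle between any of jigger, rum_bottle's own z axis and vertical above 0.4 rad).
It fails at once if the spacer is forced: pushed with more than 40 N against the loose tile or the tray (contact force between spacer and tile above 40 N or contact force between spacer and tray above 40 N).
It also fails if it takes over 64 s, if anything falls off the work surface, if the arm or the gripper's body presses on something with over 40 N, if the wrist force passes 120 N, or if a joint passes its speed limit or range.

## Robot

A 6-joint arm with a two-finger parallel gripper is mounted at the origin on the work surface. World frame = base frame: x ahead of the robot, y to its left, z up, the work surface at z = 0. Lengths are in m, angles in rad, forces in N, time in s.
With the tool pointing down it reaches from about 0.4 to 0.925 m from the base axis. Payload 3.4 kg.
Tool frame: the origin (TCP) lies on the centre line of the jaws, within the pads' length; the fingertips stand 17 mm ahead of it and the grasp point (between the pads) lies 2 mm behind it (ctrl.tcp_to_tips is the distance from the TCP to the fingertips, in m); z points along the fingers, y is the line along which they close (so a half turn about z gives the same grasp; the last joint's range is limited). The gripper opens to 85 mm and grips with 20 to 120 N. Pads are 22 mm wide; open, the fingers measure 114 mm over their backs; the gripper's body (76 mm by 85 mm) begins 54 mm behind the grasp point. The pads swing forward as they close: fully open they stand 13 mm farther back than shut.
Start: joints at [1.115, 0.307, 1.506, -0, 1.328, -0.073], TCP at [0.215, 0.533, 0.248] pointing down, gripper open.
Joint ranges: [-3.12, 3.12], [-1.05, 2.28], [0.14, 2.33], [-1.42, 4.57], [0.1, 2.73], [-2.68, 2.68]. Speed limits (rad/s): [2.57, 2.57, 3.14, 3.14, 3.14, 3.14].

## Interface

Orientations are given as a 3x3 rotation matrix whose columns are the frame's x, y, z axes.
In Python, from plant import read_state, get_image, close_job, ctrl gives the robot as it stands.
- The arm moves only by the tool arm_command, never from a script. Its argument "motion" is a list of rows, each an object with "dr": the turn, a rotation vector about the tool's x, y, z scaled (see below), a list of three; "translation": the shift along the tool's x, y, z scaled (see below), a list of three; "fingers": the gripper's target within -1 to 1 (fully open at 1, half-way at 0, shut at -1). A call has 1 to 12 rows; each row is the pose to reach, as a shift and turn from the pose commanded when the call began, along the tool's axes at that moment, turning the shorter way round; what a row does not reach only later rows make up. The controller multiplies each number of a shift by 300 mm and each number of a turn by pi rad. A row lasts 1/10 s, in which the tool goes at most 50 mm and 8.59 degrees, less where a joint would pass 70% of its speed; a pose out of reach is approached as far as the arm can. A call with a number of a shift or a turn outside -1 to 1 is refused whole. A call with a gripper value outside its range is refused whole. The fingers move at their own pace and stop on an object; "squeeze" is the grip in N (left out, the last holds). Time passes only in rows, so rows that repeat a pose let the fingers close. It gives the time, the measured TCP pose, the force, the opening and the grip force at its end, in the units of the state.
- read_state(): the state, without advancing time (a new reading comes with each control period).
- get_image(name): name is "scene" or "top"; returns a dict with "image" (400x640x3 uint8, blue, green, red), "fx", "fy", "cx", "cy" (pixels), "k1" (the pictures are not rectified: a ray, as slopes to the right and down, at radius r is drawn at 1 + k1 r^2 times it, then the intrinsics apply), "cam_to_world" (4x4, takes a point from camera to world coordinates). Camera axes: x right, y up, looking along -z (the intrinsics and any distortion apply to the point x, -y, -z); pixel columns grow to the right and rows downward; lengths in m; the calibration is good to about 2 mm. A picture is of the moment at which its call begins. There is no depth.
- close_job(): hands the job in; it is judged then, once.
The state is a dict: "clock": time; "joints": joint angles; "qvel": joint speeds; "joint_efforts": joint torques, N m; "eef_pos": TCP position; "tcp_rot": TCP orientation; "wrist_force": force on the tool from outside, world axes, zero at the start; "wrist_torque": the same for the moment, N m; "width": opening from 0.0 (shut) to 1.0 (fully open); "finger_force": force on a finger pad.
Only numpy, scipy, OpenCV 4.12 (cv2) and the standard library are available. Lean on these libraries where they do the work, as an engineer would, in place of code of your own. Each camera call takes 0.05 s, during which the arm holds its last target. There are 200 camera calls.

## Working session

There is one attempt and no reset: what is moved stays moved. The work goes in short steps, Python scripts to look and compute and a tool call to move; the robot and the scene stay as the last step left them, time stands still between calls to the robot, and variables do not carry over. Pictures are saved under pics/ and viewed, at most 10 in all, crops included, and the job is handed in when it is done.

Besides the shell and the picture viewer there is one more tool, called after ">>>" by a JSON object that holds its "fn" and its "kwargs", one argument or row to a line. arm_command: Moves the arm, as the interface text tells. Shifts and turns lie within -1 to 1; 1 stands for 300 mm of shift or pi rad of turn. Its arguments: {"type":"object","properties":{"motion":{"type":"array","items":{"type":"object","properties":{"dr":{"type":"array","items":{"type":"number"}},"translation":{"type":"array","items":{"type":"number"}},"fingers":{"type":"number"}}}},"squeeze":{"type":"number"}},"required":["motion"]}

```bash
ls; mkdir -p pics; python3 - <<'E'
from plant import *
import cv2,numpy as np
for n in("scene","top"):
    d=get_image(n);cv2.imwrite(f"pics/{n}0.png",d["image"]);print(n,d["fx"],d["fy"],d["cx"],d["cy"],d["k1"]);print(np.round(d["cam_to_world"],4))
s=read_state();print(s);print(ctrl.tcp_to_tips)
E
```

```text
pics
scene 412.6011190441977 412.6011190441977 318.8538036078118 200.75925017655794 -0.042329133109793325
[[ 0.6968 -0.4077  0.5902  1.4238]
 [ 0.7173  0.3854 -0.5806 -0.6897]
 [ 0.0093  0.8278  0.5609  0.817 ]
 [ 0.      0.      0.      1.    ]]
top 360.9431387546594 360.9431387546594 316.52572185130254 199.2094465129868 -0.06700206193327556
[[ 0.0933  0.9694 -0.2271  0.4026]
 [-0.9956  0.0918 -0.0173  0.0997]
 [ 0.004   0.2277  0.9737  1.0013]
 [ 0.      0.      0.      1.    ]]
{'clock': 0.1, 'joints': array([ 1.11450367e+00,  3.07542604e-01,  1.50752495e+00,  3.16433234e-06,
        1.32841170e+00, -7.34808850e-02]), 'qvel': array([-0.00077142, -0.00225677, -0.00412911,  0.00202849, -0.00188863,
        0.00246134]), 'joint_efforts': array([-3.92723159e-04, -4.58528566e+01, -2.52606851e+01, -2.54635834e-04,
        5.58219777e-03,  1.14542436e-05]), 'eef_pos': array([0.21453237, 0.53284799, 0.2474544 ]), 'tcp_rot': array([[-9.27617679e-01,  3.73530113e-01, -8.34038515e-04],
       [ 3.73531018e-01,  9.27616146e-01, -1.69223552e-03],
       [ 1.41566668e-04, -1.88128684e-03, -9.99998220e-01]]), 'wrist_force': array([0.83655395, 0.31853152, 0.19526268]), 'wrist_torque': array([ 0.01471384, -0.02480157,  0.03683255]), 'finger_force': 0.0, 'width': 1.0030207552728019}
0.017
```

View pics/scene0.png

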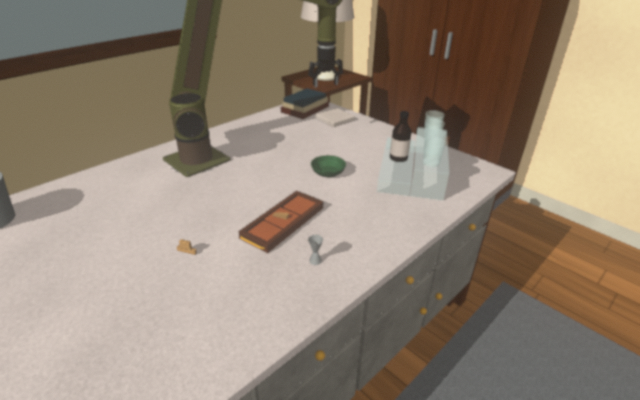

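View pics/top0.png

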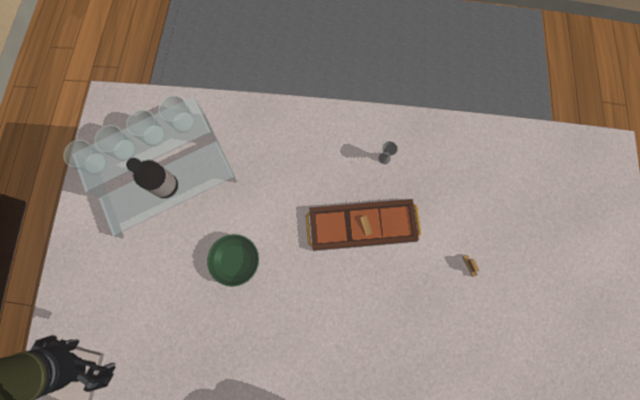

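The top view shows the dish at (233,260), the tray at (365,224) with the wedge at (366,225), the spacer at (472,265) and the jigger at (388,152). The scene view shows the same items. Next I'll measure and zoom in.

```bash
cat > h.py <<'E'
from plant import *
import cv2,numpy as np
np.set_printoptions(precision=4,suppress=True)
def ray(d,uv):
    x=(np.array(uv,float)-[d["cx"],d["cy"]])/[d["fx"],d["fy"]]
    K=np.eye(3);s=cv2.undistortPoints(x.reshape(-1,1,2),K,np.array([d["k1"],0,0,0.]))[:,0]
    T=np.array(d["cam_to_world"]);v=np.c_[s[:,0],-s[:,1],-np.ones(len(s))]@T[:3,:3].T
    return T[:3,3],v
def plane(d,uv,z):
    o,v=ray(d,uv);return o+v*((z-o[2])/v[:,2])[:,None]
def proj(d,P):
    T=np.array(d["cam_to_world"]);c=(np.atleast_2d(P)-T[:3,3])@T[:3,:3]
    s=np.c_[c[:,0],-c[:,1]]/-c[:,2:];s=s*(1+d["k1"]*(s**2).sum(1,keepdims=True))
    return s*[d["fx"],d["fy"]]+[d["cx"],d["cy"]]
def comps(m,amin=15):
    n,l,st,c=cv2.connectedComponentsWithStats(m.astype(np.uint8))
    return [(l==i,st[i],c[i]) for i in range(1,n) if st[i][4]>=amin]
E
python3 - <<'E'
from h import *
d=get_image("top");e=get_image("scene")
I=d["image"];
hsv=cv2.cvtColor(I,cv2.COLOR_BGR2HSV)
a=cv2.resize(I[190:260,300:430],None,fx=6,fy=6,interpolation=cv2.INTER_CUBIC)
b=cv2.resize(I[245:285,450:495],None,fx=4,fy=4,interpolation=cv2.INTER_CUBIC)
a[-160:,-180:]=b
cv2.imwrite("pics/c1.png",a)
J=e["image"]
a=cv2.resize(J[185:255,230:330],None,fx=7,fy=7,interpolation=cv2.INTER_CUBIC)
b=cv2.resize(J[230:262,170:205],None,fx=6,fy=6,interpolation=cv2.INTER_CUBIC)
a[:b.shape[0],:b.shape[1]]=b
cv2.imwrite("pics/c2.png",a)
H,S,V=cv2.split(hsv)
print("green",[(s,c) for m,s,c in comps((H>45)&(H<90)&(S>80),200)])
print("dark", [(s,c) for m,s,c in comps((S>110)&((H<20)|(H>170))&(V<170),200)])
for m,s,c in comps((S>110)&((H<20)|(H>170))&(V<170),200):
    if 300<c[0]<430 and 190<c[1]<260:
        cn=cv2.findContours(m.astype(np.uint8),0,2)[0];q=max(cn,key=cv2.contourArea);r=cv2.minAreaRect(q);print(r);bx=cv2.boxPoints(r);print(plane(d,bx,.03))
E
```

```text
green []
dark [(array([    0,     0,   170,   359, 24669], dtype=int32), array([ 58.7101, 121.0181])), (array([  542,    10,    98,   157, 10075], dtype=int32), array([593.4266,  70.4408])), (array([311, 200, 101,  12, 349], dtype=int32), array([360.6361, 205.4585])), (array([ 306,  204,  114,   45, 3525], dtype=int32), array([363.3481, 226.6113]))]
((361.0138244628906, 205.66554260253906), (3.9861831665039062, 100.56808471679688), 85.2363510131836)
[[ 0.6033  0.1305  0.03  ]
 [ 0.653  -0.1444  0.03  ]
 [ 0.6418 -0.1457  0.03  ]
 [ 0.5923  0.1285  0.03  ]]
((362.77740478515625, 226.4279022216797), (36.201236724853516, 111.92782592773438), 85.05403137207031)
[[ 0.587   0.1435  0.03  ]
 [ 0.643  -0.1615  0.03  ]
 [ 0.5434 -0.1733  0.03  ]
 [ 0.4899  0.1253  0.03  ]]
```

View pics/c1.png

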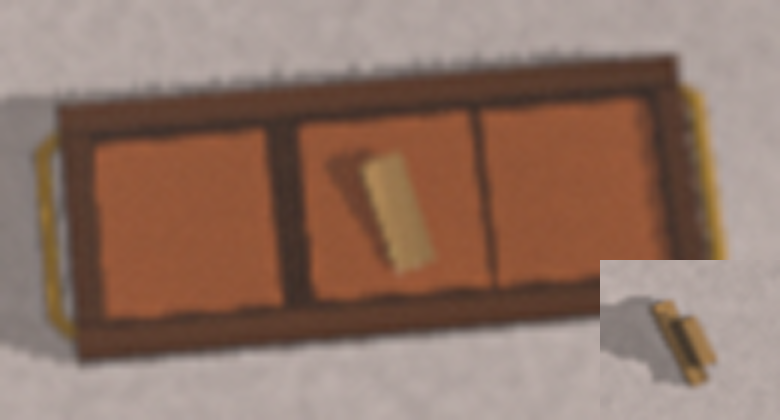

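View pics/c2.png

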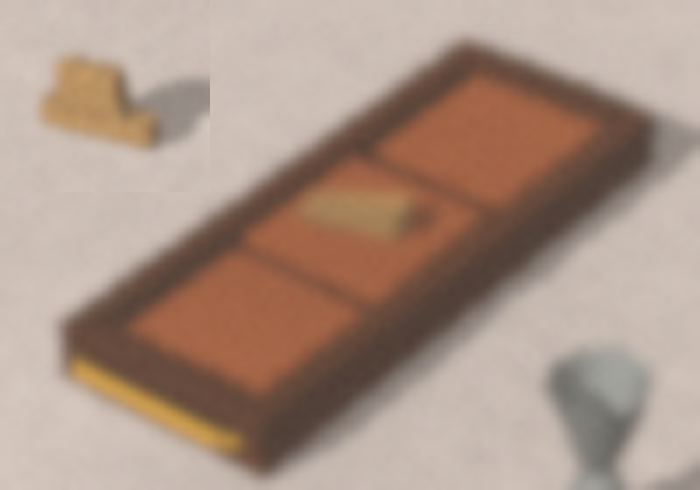

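```bash
cat > m1.py <<'E'
from h import *
def up(I,x0,y0,x1,y1,k): return cv2.resize(I[y0:y1,x0:x1],None,fx=k,fy=k,interpolation=cv2.INTER_CUBIC),(lambda p:(np.asarray(p,float)+.5)/k-.5+[x0,y0])
def rects(mask,f,amin):
    o=[]
    for m,s,c in comps(mask,amin):
        q=max(cv2.findContours(m.astype(np.uint8),0,1)[0],key=cv2.contourArea)
        o.append((f(cv2.boxPoints(cv2.minAreaRect(q))),f(c),s[4]))
    return o
E
python3 - <<'E'
from m1 import *
d=get_image("top");e=get_image("scene")
for nm,im,box in(("top",d,(300,190,430,260)),("scene",e,(230,185,330,255))):
    A,f=up(im["image"],*box,8);H,S,V=cv2.split(cv2.cvtColor(A,cv2.COLOR_BGR2HSV))
    print(nm,"tiles S/V at", np.median(S),np.median(V))
    for b,c,n in rects((S>120)&(V>115)&(H<14),f,4000):
        print(n,c,plane(im,[c],.0245)[0]);print(plane(im,b,.0245)[:,:2].round(4).tolist())
    print("wedge")
    for b,c,n in rects((H>=14)&(H<30)&(S>80)&(V>100),f,500): print(n,c,plane(im,[c],.033)[0],plane(im,b,.033)[:,:2].round(4).tolist())
for nm,im,box in(("top",d,(445,240,500,290)),("scene",e,(165,225,210,265))):
    A,f=up(im["image"],*box,8);H,S,V=cv2.split(cv2.cvtColor(A,cv2.COLOR_BGR2HSV))
    print(nm,"spacer")
    for z,mk in((.0,(S>75)&(H<30)),(.042,(S>75)&(H<30)&(V>130))):
        for b,c,n in rects(mk,f,300):
            print(z,n,f and c,plane(im,[c],z)[0]);print(b.round(1).tolist(),plane(im,b,z)[:,:2].round(4).tolist())
A=d["image"];m=(A[...,1]>A[...,2].astype(int)+12)&(A[...,1]>A[...,0].astype(int)+3)
for b,c,n in rects(m,lambda p:np.asarray(p,float),300): print("dish",n,c,plane(d,[c],.03)[0],plane(d,b,.04)[:,:2].tolist())
E
```

```text
top tiles S/V at 82.0 148.0
49373 [394.6622 221.6035] [ 0.5877 -0.1028  0.0245]
[[0.6213, -0.0596], [0.6361, -0.1368], [0.5551, -0.1475], [0.5409, -0.0715]]
41429 [365.4839 223.9757] [ 0.5736 -0.023   0.0245]
[[0.6069, 0.0245], [0.6222, -0.0578], [0.5412, -0.0695], [0.5264, 0.0114]]
53599 [330.5336 227.0838] [0.5561 0.0717 0.0245]
[[0.589, 0.1189], [0.6043, 0.0387], [0.5239, 0.0251], [0.509, 0.1039]]
wedge
6367 [417.241 219.499] [ 0.5976 -0.1629  0.033 ] [[0.641, -0.1484], [0.6438, -0.1597], [0.5541, -0.1758], [0.5514, -0.1647]]
5695 [307.921  229.1282] [0.5435 0.1323 0.033 ] [[0.5892, 0.1455], [0.5913, 0.1343], [0.4991, 0.1172], [0.4971, 0.1282]]
8345 [365.6243 224.7764] [ 0.57   -0.0225  0.033 ] [[0.5897, -0.003], [0.5982, -0.0217], [0.5499, -0.0416], [0.5417, -0.0231]]
scene tiles S/V at 29.0 197.0
71918 [281.5012 218.0356] [ 0.5785 -0.0261  0.0245]
[[0.5568, -0.1449], [0.4908, 0.1507], [0.5958, 0.1121], [0.6445, -0.1637]]
wedge
4330 [281.0228 214.7771] [ 0.5729 -0.023   0.033 ] [[0.5676, -0.0526], [0.5424, -0.0311], [0.5785, 0.0019], [0.6029, -0.0202]]
7141 [251.8582 242.5888] [ 
[... 642 characters left out ...]
.3082], [0.5049, -0.3277], [0.4602, -0.3307], [0.4575, -0.3114]]
scene spacer
0.0 11127 [185.6165 246.9369] [ 0.4658 -0.3112  0.    ]
[[176.0, 249.8], [178.8, 238.3], [197.8, 243.1], [194.9, 254.6]] [[0.4579, -0.3391], [0.4145, -0.306], [0.4752, -0.2749], [0.5159, -0.3086]]
0.042 11092 [185.6018 246.9386] [ 0.515  -0.3307  0.042 ]
[[176.0, 249.8], [178.8, 238.3], [197.8, 243.1], [194.9, 254.6]] [[0.5076, -0.3571], [0.4664, -0.3257], [0.5239, -0.2962], [0.5625, -0.3282]]
dish 1641 [228.7447 260.1779] [0.4405 0.3348 0.03  ] [[0.47444119214428987, 0.4145396814736167], [0.5228384811402953, 0.30716040708320774], [0.40293309317058046, 0.24892124518639763], [0.356404559253766, 0.35362002773498874]]
```

Crops: in the top view the wide joint is on the left (world +y, tray +y) side of the loose tile, crop x≈287. The wedge is at (398,212), with its thick end away from the robot. The scene crop agrees.

```bash
cat >> h.py <<'E'
def go(pos,closing=None):
    s=read_state();R=s["tcp_rot"];p=s["eef_pos"]
    t=R.T@(np.array(pos)-p)/.3
    y=np.arctan2(R[1,1],R[0,1]);r=0
    if closing is not None:
        r=(closing-y+np.pi/2)%np.pi-np.pi/2
    # levelled target too
    print("clock",s["clock"],"pos",p,"yaw",y,"F",s["wrist_force"],"w",s["width"]*85,"ff",s["finger_force"])
    print("translation",t.round(4),"drz",round(-r/np.pi,4),"alt",round((-r+np.sign(r)*np.pi)/np.pi,4))
E
python3 - <<'E'
from m1 import *
d=get_image("top");e=get_image("scene")
print(plane(d,[[233,260.5],[258,260.5],[208,260.5],[388,158]],.04)[:,:2], plane(e,[[328,166]],.037))
A=d["image"].astype(int);m=(A[...,1]>A[...,2]+8);m[:,:200]=0;m[:,270:]=0;m[:230]=0;m[295:]=0
for b,c,n in rects(m,lambda p:np.asarray(p,float),300): print("dish",n,c,b.tolist())
A=e["image"].astype(int);m=(A[...,1]>A[...,2]+8);m[:,:300]=0;m[:,360:]=0;m[:150]=0;m[190:]=0
for b,c,n in rects(m,lambda p:np.asarray(p,float),100): print("dish scene",n,c,b.tolist())
# spacer: left foot edge z=0, right grip edge z=.042
L=plane(d,[[462,256.3],[472.3,276.6]],0);Rr=plane(d,[[470.2,252.2],[480.5,272.5]],.042);print(L,Rr)
c=np.array([.488,-.3214])
print(proj(d,[[*c,.042]]),proj(e,[[*c,.042],[*c,.0]]))
go([.576,-.0205,.15],.39+np.pi/2)
E
```

```text
[[ 0.4404  0.321 ]
 [ 0.4469  0.255 ]
 [ 0.4337  0.3874]
 [ 0.7647 -0.0729]] [[0.4561 0.3095 0.037 ]]
dish 2014 [231.9647 260.145 ] [[207.0, 235.0], [258.0, 235.0], [258.0, 285.0], [207.0, 285.0]]
dish scene 486 [328.1749 164.4588] [[313.0, 156.0], [345.0, 156.0], [345.0, 174.0], [313.0, 174.0]]
[[ 0.5117 -0.3013  0.    ]
 [ 0.4582 -0.331   0.    ]] [[ 0.5199 -0.3068  0.042 ]
 [ 0.4684 -0.3351  0.042 ]]
[[475.4904 264.6568]] [[183.8016 241.1311]
 [186.2811 252.0082]]
clock 0.4 pos [0.2147 0.5333 0.2482] yaw 1.1880361599051381 F [ 0.0475  0.2224 -0.6412] w 85.06120375714194 ff 0.0
translation [-1.8065 -1.2626  0.3276] drz -0.246 alt 0.754
```

>>> {"fn": "arm_command", "kwargs": {
  "motion": [
    {"translation": [-0.95, -0.66, 0.0], "dr": [0, 0, 0.4], "fingers": -0.1},
    {"translation": [-0.95, -0.66, 0.0], "dr": [0, 0, 0.4], "fingers": -0.1},
    {"translation": [-0.95, -0.66, 0.0], "dr": [0, 0, 0.4], "fingers": -0.1},
    {"translation": [-0.95, -0.66, 0.0], "dr": [0, 0, 0.4], "fingers": -0.1},
    {"translation": [-0.95, -0.66, 0.0], "dr": [0, 0, 0.4], "fingers": -0.1},
    {"translation": [-0.95, -0.66, 0.0], "dr": [0, 0, 0.4], "fingers": -0.1},
    {"translation": [-0.95, -0.66, 0.0], "dr": [0, 0, 0.4], "fingers": -0.1},
    {"translation": [-0.95, -0.66, 0.0], "dr": [0, 0, 0.4], "fingers": -0.1},
    {"translation": [-0.95, -0.66, 0.0], "dr": [0, 0, 0.4], "fingers": -0.1},
    {"translation": [-0.95, -0.66, 0.0], "dr": [0, 0, 0.4], "fingers": -0.1},
    {"translation": [-0.95, -0.66, 0.0], "dr": [0, 0, 0.4], "fingers": -0.1},
    {"translation": [-0.95, -0.66, 0.0], "dr": [0, 0, 0.4], "fingers": -0.1}
  ],
  "squeeze": 30
}}

```text
clock: 1.6
eef_pos: [0.405, 0.2436, 0.2484]
tcp_rot: [[0.067, 0.998, 0.0], [0.998, -0.067, 0.0], [0.0, 0.0, -1.0]]
wrist_force: [0.8, -0.2, -0.8]
width: 0.45
finger_force: 0.0
```

```bash
python3 -c "
from h import *
go([.576,-.0205,.12],.39+np.pi/2)"
```

```text
clock 1.6 pos [0.405  0.2436 0.2484] yaw -0.06679795389712286 F [ 0.7594 -0.2485 -0.8281] w 38.25176301350545 ff 0.0
translation [-0.8402  0.6274  0.4279] drz 0.3546 alt -0.6454
```

>>> {"fn": "arm_command", "kwargs": {
  "motion": [
    {"translation": [-0.84, 0.627, 0.3], "dr": [0, 0, 0.355], "fingers": -0.1},
    {"translation": [-0.84, 0.627, 0.3], "dr": [0, 0, 0.355], "fingers": -0.1},
    {"translation": [-0.84, 0.627, 0.3], "dr": [0, 0, 0.355], "fingers": -0.1},
    {"translation": [-0.84, 0.627, 0.3], "dr": [0, 0, 0.355], "fingers": -0.1},
    {"translation": [-0.84, 0.627, 0.3], "dr": [0, 0, 0.355], "fingers": -0.1},
    {"translation": [-0.84, 0.627, 0.3], "dr": [0, 0, 0.355], "fingers": -0.1},
    {"translation": [-0.84, 0.627, 0.3], "dr": [0, 0, 0.355], "fingers": -0.1},
    {"translation": [-0.84, 0.627, 0.428], "dr": [0, 0, 0.355], "fingers": -0.1},
    {"translation": [-0.84, 0.627, 0.428], "dr": [0, 0, 0.355], "fingers": -0.1},
    {"translation": [-0.84, 0.627, 0.428], "dr": [0, 0, 0.355], "fingers": -0.1},
    {"translation": [-0.84, 0.627, 0.428], "dr": [0, 0, 0.355], "fingers": -0.1},
    {"translation": [-0.84, 0.627, 0.428], "dr": [0, 0, 0.355], "fingers": -0.1}
  ]
}}

```text
clock: 2.8
eef_pos: [0.5764, -0.0203, 0.1217]
tcp_rot: [[0.925, 0.379, 0.003], [0.379, -0.925, -0.0], [0.003, 0.001, -1.0]]
wrist_force: [0.1, -0.4, 0.1]
width: 0.448
finger_force: 0.0
```

```bash
python3 -c "
from m1 import *
go([.576,-.0205,.047],.39+np.pi/2)
e=get_image('scene');d=get_image('top')
a,_=up(e['image'],225,165,335,255,5);b,_=up(d['image'],310,180,430,270,5)
a=np.vstack([a,b[:, :550]])[:,:]
a=np.hstack([cv2.resize(e['image'][165:255,230:330],(400,360),interpolation=2),cv2.resize(d['image'][180:270,315:415],(400,360),interpolation=2)])
cv2.imwrite('pics/c3.png',a)
s=read_state();p=s['eef_pos'];print(proj(e,[p-[0,0,.017]]),proj(d,[p-[0,0,.017]]))"
```

```text
clock 2.8 pos [ 0.5764 -0.0203  0.1217] yaw -1.181640117475585 F [ 0.0646 -0.3894  0.0996] w 38.051471474931105 ff 0.0
translation [-0.0022 -0.0001  0.2489] drz -0.0003 alt 0.9997
[[281.3653 196.405 ]] [[368.8514 217.766 ]]
```

View pics/c3.png

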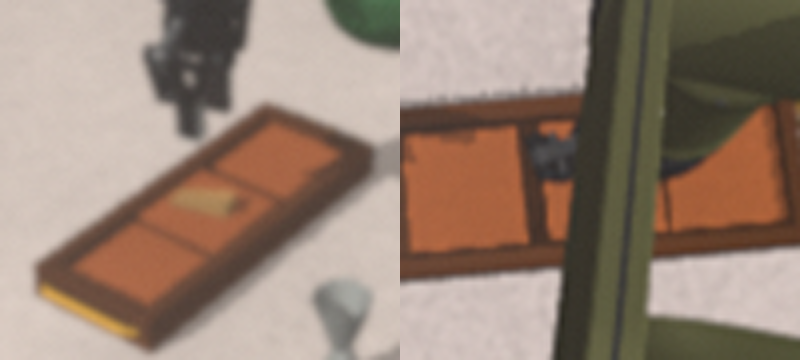

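The scene crop shows the fingertips straddling the predicted point, with midpoint ≈ (281,195) against a predicted (281,196). The wedge is untouched and the arm blocks the top view. I'll go down and grip.

>>> {"fn": "arm_command", "kwargs": {
  "motion": [
    {"translation": [-0.002, 0, 0.1], "dr": [0, 0, 0], "fingers": -0.1},
    {"translation": [-0.002, 0, 0.18], "dr": [0, 0, 0], "fingers": -0.1},
    {"translation": [-0.002, 0, 0.23], "dr": [0, 0, 0], "fingers": -0.1},
    {"translation": [-0.002, 0, 0.248], "dr": [0, 0, 0], "fingers": -0.1},
    {"translation": [-0.002, 0, 0.248], "dr": [0, 0, 0], "fingers": -0.1},
    {"translation": [-0.002, 0, 0.248], "dr": [0, 0, 0], "fingers": -1},
    {"translation": [-0.002, 0, 0.248], "dr": [0, 0, 0], "fingers": -1},
    {"translation": [-0.002, 0, 0.248], "dr": [0, 0, 0], "fingers": -1},
    {"translation": [-0.002, 0, 0.248], "dr": [0, 0, 0], "fingers": -1},
    {"translation": [-0.002, 0, 0.248], "dr": [0, 0, 0], "fingers": -1},
    {"translation": [-0.002, 0, 0.248], "dr": [0, 0, 0], "fingers": -1},
    {"translation": [-0.002, 0, 0.248], "dr": [0, 0, 0], "fingers": -1}
  ],
  "squeeze": 30
}}

```text
clock: 4.1
eef_pos: [0.5757, -0.0214, 0.0458]
tcp_rot: [[0.926, 0.377, 0.001], [0.377, -0.926, -0.0], [0.001, 0.001, -1.0]]
wrist_force: [1.0, -0.1, 2.4]
width: 0.199
finger_force: 33.1
```

>>> {"fn": "arm_command", "kwargs": {
  "motion": [
    {"translation": [0, 0, -0.1], "dr": [0, 0, 0], "fingers": -1},
    {"translation": [0, 0, -0.3], "dr": [0, 0, 0], "fingers": -1},
    {"translation": [0, 0, -0.3], "dr": [0, 0, 0], "fingers": -1},
    {"translation": [0, 0, -0.3], "dr": [0, 0, 0], "fingers": -1}
  ]
}}

```text
clock: 4.5
eef_pos: [0.5761, -0.0215, 0.1375]
tcp_rot: [[0.926, 0.377, 0.004], [0.377, -0.926, -0.001], [0.003, 0.002, -1.0]]
wrist_force: [-0.4, -0.2, -0.1]
width: 0.192
finger_force: 32.8
```

```bash
python3 -c "
from h import *
go([.44,.321,.10])"
```

```text
clock 4.5 pos [ 0.5761 -0.0215  0.1375] yaw -1.1839263536592692 F [-0.4365 -0.1793 -0.128 ] w 16.34663706020683 ff 32.80513107776642
translation [ 0.0101 -1.2287  0.1225] drz 0.0 alt 0.0
```

>>> {"fn": "arm_command", "kwargs": {
  "motion": [
    {"translation": [0.0, -0.99, 0.0], "dr": [0, 0, 0], "fingers": -1},
    {"translation": [0.0, -0.99, 0.0], "dr": [0, 0, 0], "fingers": -1},
    {"translation": [0.0, -0.99, 0.0], "dr": [0, 0, 0], "fingers": -1},
    {"translation": [0.0, -0.99, 0.0], "dr": [0, 0, 0], "fingers": -1},
    {"translation": [0.0, -0.99, 0.0], "dr": [0, 0, 0], "fingers": -1},
    {"translation": [0.0, -0.99, 0.0], "dr": [0, 0, 0], "fingers": -1},
    {"translation": [0.0, -0.99, 0.0], "dr": [0, 0, 0], "fingers": -1},
    {"translation": [0.0, -0.99, 0.0], "dr": [0, 0, 0], "fingers": -1}
  ]
}}

```text
clock: 5.3
eef_pos: [0.4609, 0.254, 0.1336]
tcp_rot: [[0.925, 0.38, -0.004], [0.38, -0.925, -0.002], [-0.004, 0.001, -1.0]]
wrist_force: [-0.0, -0.6, 0.1]
width: 0.192
finger_force: 32.8
```

```bash
python3 -c "
from m1 import *
go([.44,.321,.055])"
```

```text
clock 5.3 pos [0.4609 0.254  0.1336] yaw -1.1804663222986815 F [-0.0164 -0.6211  0.1315] w 16.329709357935847 ff 32.81561493873596
translation [ 0.0215 -0.2332  0.2619] drz 0.0 alt 0.0
```

>>> {"fn": "arm_command", "kwargs": {
  "motion": [
    {"translation": [0.02, -0.233, 0.0], "dr": [0, 0, 0], "fingers": -1},
    {"translation": [0.02, -0.233, 0.05], "dr": [0, 0, 0], "fingers": -1},
    {"translation": [0.02, -0.233, 0.15], "dr": [0, 0, 0], "fingers": -1},
    {"translation": [0.02, -0.233, 0.25], "dr": [0, 0, 0], "fingers": -1},
    {"translation": [0.02, -0.233, 0.27], "dr": [0, 0, 0], "fingers": -1},
    {"translation": [0.02, -0.233, 0.27], "dr": [0, 0, 0], "fingers": -1},
    {"translation": [0.02, -0.233, 0.27], "dr": [0, 0, 0], "fingers": -0.2},
    {"translation": [0.02, -0.233, 0.27], "dr": [0, 0, 0], "fingers": -0.2},
    {"translation": [0.02, -0.233, 0.27], "dr": [0, 0, 0], "fingers": -0.2},
    {"translation": [0.02, -0.233, 0.15], "dr": [0, 0, 0], "fingers": -0.2},
    {"translation": [0.02, -0.233, -0.1], "dr": [0, 0, 0], "fingers": -0.2},
    {"translation": [0.02, -0.233, -0.1], "dr": [0, 0, 0], "fingers": -0.2}
  ]
}}

```text
clock: 6.5
eef_pos: [0.4439, 0.3219, 0.17]
tcp_rot: [[0.926, 0.377, 0.006], [0.377, -0.926, 0.003], [0.007, -0.001, -1.0]]
wrist_force: [0.8, 0.8, 0.1]
width: 0.4
finger_force: 0.0
```

```bash
python3 -c "
from m1 import *
go([.488,-.32,.14],.505+np.pi/2)"
```

```text
clock 6.5 pos [0.4439 0.3219 0.17  ] yaw -1.18377498422189 F [0.7678 0.7998 0.062 ] w 34.02270316905404 ff 0.0
translation [-0.672   2.0369  0.0935] drz -0.0376 alt 0.9624
```

>>> {"fn": "arm_command", "kwargs": {
  "motion": [
    {"translation": [-0.32, 0.98, 0], "dr": [0, 0, 0], "fingers": -0.2},
    {"translation": [-0.32, 0.98, 0], "dr": [0, 0, 0], "fingers": -0.2},
    {"translation": [-0.32, 0.98, 0], "dr": [0, 0, 0], "fingers": -0.2},
    {"translation": [-0.32, 0.98, 0], "dr": [0, 0, 0], "fingers": -0.2},
    {"translation": [-0.32, 0.98, 0], "dr": [0, 0, 0], "fingers": -0.2},
    {"translation": [-0.32, 0.98, 0], "dr": [0, 0, 0], "fingers": -0.2},
    {"translation": [-0.32, 0.98, 0], "dr": [0, 0, 0], "fingers": -0.2},
    {"translation": [-0.32, 0.98, 0], "dr": [0, 0, 0], "fingers": -0.2}
  ]
}}

```text
clock: 7.3
eef_pos: [0.4646, 0.0107, 0.1663]
tcp_rot: [[0.928, 0.374, 0.002], [0.374, -0.928, 0.0], [0.002, 0.001, -1.0]]
wrist_force: [0.7, -0.0, -1.2]
width: 0.398
finger_force: 0.0
```

>>> {"fn": "arm_command", "kwargs": {
  "motion": [
    {"translation": [-0.3, 0.93, 0], "dr": [0, 0, -0.038], "fingers": -0.2},
    {"translation": [-0.3, 0.93, 0], "dr": [0, 0, -0.038], "fingers": -0.2},
    {"translation": [-0.3, 0.93, 0], "dr": [0, 0, -0.038], "fingers": -0.2},
    {"translation": [-0.3, 0.93, 0], "dr": [0, 0, -0.038], "fingers": -0.2},
    {"translation": [-0.3, 0.93, 0], "dr": [0, 0, -0.038], "fingers": -0.2},
    {"translation": [-0.3, 0.93, 0], "dr": [0, 0, -0.038], "fingers": -0.2},
    {"translation": [-0.3, 0.93, 0], "dr": [0, 0, -0.038], "fingers": -0.2},
    {"translation": [-0.3, 0.93, 0], "dr": [0, 0, -0.038], "fingers": -0.2}
  ]
}}

```text
clock: 8.1
eef_pos: [0.4868, -0.279, 0.1654]
tcp_rot: [[0.875, 0.485, -0.0], [0.485, -0.875, 0.001], [0.001, -0.001, -1.0]]
wrist_force: [-0.1, 0.7, 0.7]
width: 0.399
finger_force: 0.0
```

```bash
python3 -c "
from m1 import *
go([.488,-.32,.039],.505+np.pi/2)
e=get_image('scene');d=get_image('top')
a=np.hstack([cv2.resize(e['image'][200:270,150:220],(400,400),interpolation=2),cv2.resize(d['image'][225:295,197:267],(400,400),interpolation=2)])
cv2.imwrite('pics/c4.png',a)
p=read_state()['eef_pos'];print(proj(e,[p-[0,0,.017]]))"
```

```text
clock 8.1 pos [ 0.4868 -0.279   0.1654] yaw -1.0648258047343129 F [-0.1457  0.6818  0.7494] w 33.918177344908095 ff 0.0
translation [-0.0628  0.1219  0.4211] drz 0.0003 alt -0.9997
[[190.8105 205.1184]]
```

View pics/c4.png

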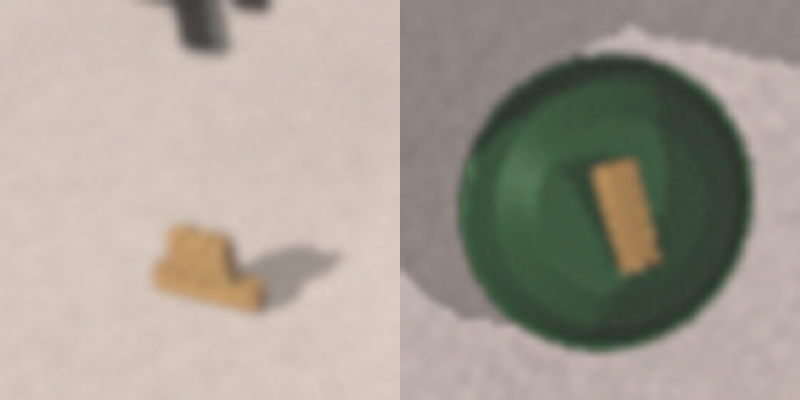

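The picture shows the wedge flat in the dish near its middle. The spacer's grip top is at scene pixel ≈ (185,241), as predicted. I'll go down on it.

>>> {"fn": "arm_command", "kwargs": {
  "motion": [
    {"translation": [-0.063, 0.122, 0.1], "dr": [0, 0, 0], "fingers": -0.2},
    {"translation": [-0.063, 0.122, 0.15], "dr": [0, 0, 0], "fingers": -0.2},
    {"translation": [-0.063, 0.122, 0.2], "dr": [0, 0, 0], "fingers": -0.2},
    {"translation": [-0.063, 0.122, 0.28], "dr": [0, 0, 0], "fingers": -0.2},
    {"translation": [-0.063, 0.122, 0.36], "dr": [0, 0, 0], "fingers": -0.2},
    {"translation": [-0.063, 0.122, 0.41], "dr": [0, 0, 0], "fingers": -0.2},
    {"translation": [-0.063, 0.122, 0.421], "dr": [0, 0, 0], "fingers": -0.2},
    {"translation": [-0.063, 0.122, 0.421], "dr": [0, 0, 0], "fingers": -0.2},
    {"translation": [-0.063, 0.122, 0.421], "dr": [0, 0, 0], "fingers": -0.2}
  ]
}}

```text
clock: 9.1
eef_pos: [0.4882, -0.3206, 0.0402]
tcp_rot: [[0.874, 0.486, 0.001], [0.486, -0.874, -0.001], [0.001, 0.001, -1.0]]
wrist_force: [0.4, -0.1, -0.5]
width: 0.401
finger_force: 0.0
```

>>> {"fn": "arm_command", "kwargs": {
  "motion": [
    {"translation": [0, 0, 0], "dr": [0, 0, 0], "fingers": -1},
    {"translation": [0, 0, 0], "dr": [0, 0, 0], "fingers": -1},
    {"translation": [0, 0, 0], "dr": [0, 0, 0], "fingers": -1},
    {"translation": [0, 0, 0], "dr": [0, 0, 0], "fingers": -1},
    {"translation": [0, 0, 0], "dr": [0, 0, 0], "fingers": -1},
    {"translation": [0, 0, 0], "dr": [0, 0, 0], "fingers": -1},
    {"translation": [0, 0, 0], "dr": [0, 0, 0], "fingers": -1},
    {"translation": [0, 0, 0], "dr": [0, 0, 0], "fingers": -1}
  ],
  "squeeze": 30
}}

```text
clock: 9.9
eef_pos: [0.4879, -0.3215, 0.0401]
tcp_rot: [[0.875, 0.485, 0.001], [0.485, -0.875, -0.001], [0.001, 0.001, -1.0]]
wrist_force: [2.1, 1.7, 5.9]
width: 0.131
finger_force: 35.0
```

```bash
python3 -c "
from m1 import *
go([.488,-.32,.15])"
```

```text
clock 9.9 pos [ 0.4879 -0.3215  0.0401] yaw -1.0648911469941567 F [2.0975 1.7136 5.8505] w 11.143745480446068 ff 34.961366057395935
translation [ 0.0031 -0.0037 -0.3664] drz 0.0 alt 0.0
```

>>> {"fn": "arm_command", "kwargs": {
  "motion": [
    {"translation": [0, 0, -0.1], "dr": [0, 0, 0], "fingers": -1},
    {"translation": [0, 0, -0.25], "dr": [0, 0, 0], "fingers": -1},
    {"translation": [0, 0, -0.366], "dr": [0, 0, 0], "fingers": -1},
    {"translation": [0, 0, -0.366], "dr": [0, 0, 0], "fingers": -1},
    {"translation": [0, 0, -0.366], "dr": [0, 0, 0], "fingers": -1}
  ]
}}

```text
clock: 10.4
eef_pos: [0.4875, -0.3216, 0.1498]
tcp_rot: [[0.875, 0.485, 0.001], [0.485, -0.875, -0.001], [0.001, 0.002, -1.0]]
wrist_force: [0.3, -0.4, -0.7]
width: 0.132
finger_force: 34.1
```

```bash
cat > joint.py <<'E'
from m1 import *
# joint edges along lines parallel to tray y: red profile (2 views), half-level crossings
def edges(im,C,yaw,xs=(-.03,-.02,-.01,0,.01,.02,.03)):
    ax=np.array([np.cos(yaw),np.sin(yaw)]);ay=np.array([-ax[1],ax[0]])
    R=im["image"][...,2].astype(np.float32);t=np.arange(.012,.072,.0005);o=[]
    def prof(x,z):
        q=proj(im,np.c_[C+x*ax+t[:,None]*ay,np.full(len(t),z)]).astype(np.float32)
        return cv2.remap(R,q[None,:,0],q[None,:,1],cv2.INTER_CUBIC)[0]
    for x in xs:
        r=[]
        for z,side in((.027,-1),(.023,1)):
            p=prof(x,z);k=p.argmin();seg=p[:k+1][::-1] if side<0 else p[k:]
            tt=t[:k+1][::-1] if side<0 else t[k:]
            lv=(p[k]+seg[seg.size//2:].mean())/2;r.append(tt[np.argmax(seg>lv)])
        o.append((x,*r))
    o=np.array(o);sl=np.polyfit(o[:,0],o[:,1:],1);return o,sl
E
python3 - <<'E'
from joint import *
C=np.array([.572,-.0155])
for n in("top","scene"):
    im=get_image(n);o,sl=edges(im,C,.179);print(n);print(o*1000);print(sl)
go([.5648,.0255,.12],.175+np.pi/2)
E
```

```text
top
[[-30.   35.   48.5]
 [-20.   33.5  48.5]
 [-10.   34.   48.5]
 [  0.   33.5  49.5]
 [ 10.   33.5  47.5]
 [ 20.   33.5  48.5]
 [ 30.   33.   49. ]]
[[-0.0232  0.0018]
 [ 0.0337  0.0486]]
scene
[[-30.   29.   45.5]
 [-20.   28.   46.5]
 [-10.   26.5  47.5]
 [  0.   29.5  46.5]
 [ 10.   30.   44.5]
 [ 20.   28.5  45. ]
 [ 30.   28.5  45. ]]
[[ 0.0107 -0.0268]
 [ 0.0286  0.0458]]
clock 10.5 pos [ 0.4862 -0.3205  0.1476] yaw -1.0646536947697876 F [-0.7912 -0.9601 -1.4148] w 10.971925977683979 ff 34.10857915878296
translation [ 0.7886 -0.8815  0.0935] drz 0.1054 alt -0.8946
```

>>> {"fn": "arm_command", "kwargs": {
  "motion": [
    {"translation": [0.79, -0.88, 0], "dr": [0, 0, 0.105], "fingers": -1},
    {"translation": [0.79, -0.88, 0], "dr": [0, 0, 0.105], "fingers": -1},
    {"translation": [0.79, -0.88, 0], "dr": [0, 0, 0.105], "fingers": -1},
    {"translation": [0.79, -0.88, 0], "dr": [0, 0, 0.105], "fingers": -1},
    {"translation": [0.79, -0.88, 0], "dr": [0, 0, 0.105], "fingers": -1},
    {"translation": [0.79, -0.88, 0], "dr": [0, 0, 0.105], "fingers": -1},
    {"translation": [0.79, -0.88, 0], "dr": [0, 0, 0.105], "fingers": -1},
    {"translation": [0.79, -0.88, 0], "dr": [0, 0, 0.105], "fingers": -1},
    {"translation": [0.79, -0.88, 0], "dr": [0, 0, 0.105], "fingers": -1},
    {"translation": [0.79, -0.88, 0.09], "dr": [0, 0, 0.105], "fingers": -1},
    {"translation": [0.79, -0.88, 0.2], "dr": [0, 0, 0.105], "fingers": -1},
    {"translation": [0.79, -0.88, 0.2], "dr": [0, 0, 0.105], "fingers": -1}
  ]
}}

```text
clock: 11.7
eef_pos: [0.5619, 0.0229, 0.0845]
tcp_rot: [[0.985, 0.174, -0.011], [0.174, -0.985, -0.0], [-0.011, -0.002, -1.0]]
wrist_force: [-0.3, -0.6, -0.6]
width: 0.133
finger_force: 34.1
```

```bash
python3 - <<'E'
from joint import *
go([.5648,.0244,.08],.175+np.pi/2)
e=get_image('scene');d=get_image('top')
s=read_state();p=s['eef_pos'];R=s['tcp_rot']
x=R[:,0];y=R[:,1]
# expected spacer corners: foot 40 mm below TCP
P=[p-[0,0,.040]+a*x*.03+b*y*.006 for a in(-1,1) for b in(-1,1)]+[p+[0,0,.002]-[0,0,0]+a*x*.017+b*y*.006 for a in(-1,1) for b in(-1,1)]
q=proj(e,P);print(q.round(1).tolist())
f=8;a=cv2.resize(e['image'][165:240,240:340],None,fx=f,fy=f,interpolation=2)
for u,v in q[:4]: cv2.circle(a,(int((u-240+.5)*f),int((v-165+.5)*f)),2,(255,0,255),-1)
cv2.imwrite('pics/c5.png',a)
E
```

```text
clock 11.7 pos [0.5619 0.0229 0.0845] yaw -1.3959250285836797 F [-0.3368 -0.6065 -0.5807] w 11.298310373447205 ff 34.08212184906006
translation [ 0.0105 -0.0032  0.0148] drz -0.0 alt 1.0
[[284.3, 200.5], [282.0, 202.1], [298.5, 206.7], [296.2, 208.4], [286.9, 191.1], [284.5, 192.7], [295.1, 194.6], [292.7, 196.2]]
```

View pics/c5.png

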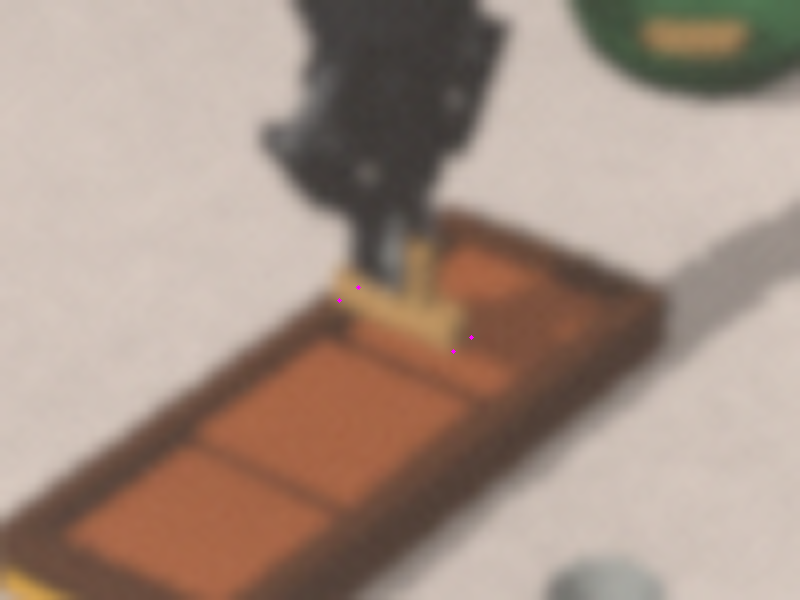

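The scene crop shows the held spacer upright. Its lower edge, (332,300) to (450,348), lies on the pink predicted foot points, so this camera and the arm agree to under a pixel. The blade is over the wide joint, and I'll lower it gently.

>>> {"fn": "arm_command", "kwargs": {
  "motion": [
    {"translation": [0.012, -0.002, 0.0], "dr": [0, 0, 0], "fingers": -1},
    {"translation": [0.012, -0.002, 0.0], "dr": [0, 0, 0], "fingers": -1},
    {"translation": [0.012, -0.002, 0.025], "dr": [0, 0, 0], "fingers": -1},
    {"translation": [0.012, -0.002, 0.04], "dr": [0, 0, 0], "fingers": -1},
    {"translation": [0.012, -0.002, 0.05], "dr": [0, 0, 0], "fingers": -1},
    {"translation": [0.012, -0.002, 0.055], "dr": [0, 0, 0], "fingers": -1},
    {"translation": [0.012, -0.002, 0.06], "dr": [0, 0, 0], "fingers": -1},
    {"translation": [0.012, -0.002, 0.06], "dr": [0, 0, 0], "fingers": -1}
  ],
  "squeeze": 30
}}

```text
clock: 12.6
eef_pos: [0.5698, 0.0259, 0.0708]
tcp_rot: [[0.984, 0.176, -0.001], [0.176, -0.984, -0.0], [-0.001, -0.0, -1.0]]
wrist_force: [-0.0, 0.1, -0.5]
width: 0.13
finger_force: 34.1
```

>>> {"fn": "arm_command", "kwargs": {
  "motion": [
    {"translation": [0, 0, 0.004], "dr": [0, 0, 0], "fingers": -1},
    {"translation": [0, 0, 0.008], "dr": [0, 0, 0], "fingers": -1},
    {"translation": [0, 0, 0.008], "dr": [0, 0, 0], "fingers": -1}
  ]
}}

```text
clock: 12.9
eef_pos: [0.5699, 0.0258, 0.0685]
tcp_rot: [[0.984, 0.175, -0.0], [0.175, -0.984, -0.0], [-0.0, -0.0, -1.0]]
wrist_force: [-0.5, 0.9, -0.0]
width: 0.134
finger_force: 34.1
```

>>> {"fn": "arm_command", "kwargs": {
  "motion": [
    {"translation": [0, 0.001, 0.005], "dr": [0, 0, 0], "fingers": -1},
    {"translation": [0, 0.001, 0.01], "dr": [0, 0, 0], "fingers": -1},
    {"translation": [0, 0.001, 0.013], "dr": [0, 0, 0], "fingers": -1},
    {"translation": [0, 0.001, 0.013], "dr": [0, 0, 0], "fingers": -1}
  ]
}}

```text
clock: 13.3
eef_pos: [0.5699, 0.0255, 0.0645]
tcp_rot: [[0.984, 0.175, -0.0], [0.175, -0.984, 0.0], [-0.0, -0.0, -1.0]]
wrist_force: [-1.0, -0.3, -0.3]
width: 0.132
finger_force: 34.1
```

>>> {"fn": "arm_command", "kwargs": {
  "motion": [
    {"translation": [0, 0, 0.005], "dr": [0, 0, 0], "fingers": -1},
    {"translation": [0, 0, 0.01], "dr": [0, 0, 0], "fingers": -1},
    {"translation": [0, 0, 0.01], "dr": [0, 0, 0], "fingers": -1}
  ]
}}

```text
clock: 13.6
eef_pos: [0.5699, 0.0255, 0.0615]
tcp_rot: [[0.984, 0.176, -0.0], [0.176, -0.984, -0.0], [-0.0, -0.0, -1.0]]
wrist_force: [-0.9, -0.1, 0.2]
width: 0.135
finger_force: 34.1
```

>>> {"fn": "arm_command", "kwargs": {
  "motion": [
    {"translation": [0, 0, 0.006], "dr": [0, 0, 0], "fingers": -1},
    {"translation": [0, 0, 0.012], "dr": [0, 0, 0], "fingers": -1},
    {"translation": [0, 0, 0.018], "dr": [0, 0, 0], "fingers": -1},
    {"translation": [0, 0, 0.018], "dr": [0, 0, 0], "fingers": -1}
  ]
}}

```text
clock: 14.0
eef_pos: [0.5698, 0.0255, 0.056]
tcp_rot: [[0.984, 0.175, -0.001], [0.175, -0.984, 0.0], [-0.001, -0.0, -1.0]]
wrist_force: [-0.5, -0.6, -0.2]
width: 0.132
finger_force: 34.1
```

>>> {"fn": "arm_command", "kwargs": {
  "motion": [
    {"translation": [0, 0, 0.006], "dr": [0, 0, 0], "fingers": -1},
    {"translation": [0, 0, 0.012], "dr": [0, 0, 0], "fingers": -1},
    {"translation": [0, 0, 0.015], "dr": [0, 0, 0], "fingers": -1},
    {"translation": [0, 0, 0.015], "dr": [0, 0, 0], "fingers": -1}
  ]
}}

```text
clock: 14.4
eef_pos: [0.5699, 0.0255, 0.0516]
tcp_rot: [[0.984, 0.176, -0.0], [0.176, -0.984, 0.0], [-0.0, -0.0, -1.0]]
wrist_force: [-0.4, -0.7, -0.4]
width: 0.133
finger_force: 34.1
```

>>> {"fn": "arm_command", "kwargs": {
  "motion": [
    {"translation": [0, 0, 0.003], "dr": [0, 0, 0], "fingers": -1},
    {"translation": [0, 0, 0.006], "dr": [0, 0, 0], "fingers": -1},
    {"translation": [0, 0, 0.006], "dr": [0, 0, 0], "fingers": -1}
  ]
}}

```text
clock: 14.7
eef_pos: [0.5702, 0.0255, 0.0501]
tcp_rot: [[0.984, 0.176, 0.0], [0.176, -0.984, 0.0], [0.0, 0.0, -1.0]]
wrist_force: [0.8, 0.2, 0.1]
width: 0.131
finger_force: 34.2
```

Down by position, so I'll release, opening partly and then rising.

>>> {"fn": "arm_command", "kwargs": {
  "motion": [
    {"translation": [0, 0, 0.002], "dr": [0, 0, 0], "fingers": -0.4},
    {"translation": [0, 0, 0.002], "dr": [0, 0, 0], "fingers": -0.4},
    {"translation": [0, 0, 0.002], "dr": [0, 0, 0], "fingers": -0.4},
    {"translation": [0, 0, 0.002], "dr": [0, 0, 0], "fingers": -0.4},
    {"translation": [0, 0, -0.05], "dr": [0, 0, 0], "fingers": -0.4},
    {"translation": [0, 0, -0.15], "dr": [0, 0, 0], "fingers": -0.4},
    {"translation": [0, 0, -0.3], "dr": [0, 0, 0], "fingers": -0.4},
    {"translation": [0, 0.25, -0.3], "dr": [0, 0, 0], "fingers": -1},
    {"translation": [0, 0.25, -0.3], "dr": [0, 0, 0], "fingers": -1},
    {"translation": [0, 0.25, -0.3], "dr": [0, 0, 0], "fingers": -1},
    {"translation": [0, 0.25, -0.3], "dr": [0, 0, 0], "fingers": -1},
    {"translation": [0, 0.25, -0.3], "dr": [0, 0, 0], "fingers": -1}
  ]
}}

```text
clock: 15.9
eef_pos: [0.5825, -0.0475, 0.1395]
tcp_rot: [[0.984, 0.176, -0.001], [0.176, -0.984, 0.001], [-0.001, -0.001, -1.0]]
wrist_force: [-0.3, 0.4, -0.6]
width: 0.002
finger_force: 0.0
```

```bash
python3 - <<'E'
from joint import *
# press point: tile centre y=-10 tray (5 mm beyond its middle, away from spacer)
go([.572+.178*.006,-.0155-.984*.006,.06])
e=get_image('scene');f=8
cv2.imwrite('pics/c6.png',cv2.resize(e['image'][165:240,240:340],None,fx=f,fy=f,interpolation=2))
E
```

```text
clock 15.9 pos [ 0.5825 -0.0475  0.1395] yaw -1.3942085448224304 F [-0.2615  0.3913 -0.64  ] w 0.16069550430110033 ff 0.0
translation [-0.0153 -0.0908  0.2652] drz 0.0 alt 0.0
```

View pics/c6.png

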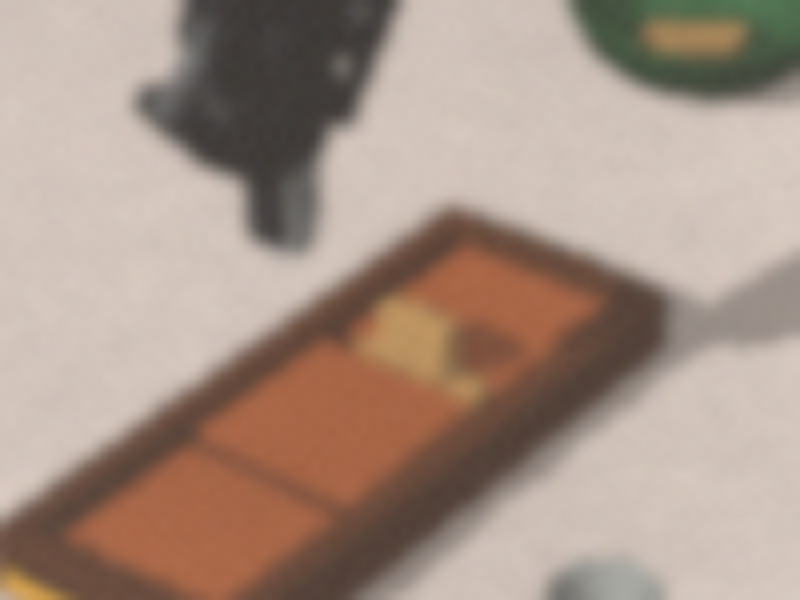

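The spacer stands upright in the wide joint, at crop (415,345), with the wedge still in the dish. A quick numeric check of its place and height follows.

```bash
python3 - <<'E'
from joint import *
yaw=.178;ax=np.array([np.cos(yaw),np.sin(yaw)]);ay=np.array([-ax[1],ax[0]]);C=np.array([.572,-.0155])
e=get_image('scene')
A,f=up(e["image"],280,196,305,220,8);H,S,V=cv2.split(cv2.cvtColor(A,cv2.COLOR_BGR2HSV))
m=(H>=14)&(H<30)&(S>80)&(V>100)
for mm,s,c in comps(m,500): print(f(s[:2]),f(s[:2]+s[2:4]),f(c),s[4], (plane(e,[f(c)],.036)[0,:2]-C)@np.c_[ax,ay])
for x in(0,.006,.012):
  for z0 in(.010,.014):
    q=proj(e,[[*(C+(x+a)*ax+(.0425+b)*ay),z0+z] for a,b,z in((-.03,-.006,.016),(.03,-.006,.016),(-.017,0,.042),(.017,0,.042))]);print(x,z0,q.round(1).tolist())
E
```

```text
[284.4375 200.9375] [300.3125 214.9375] [292.1073 207.7656] 6694 [0.0065 0.041 ]
0 0.01 [[282.8, 207.1], [296.9, 213.4], [286.7, 201.2], [294.8, 204.6]]
0 0.014 [[282.8, 206.1], [296.9, 212.4], [286.6, 200.2], [294.8, 203.6]]
0.006 0.01 [[284.2, 207.7], [298.4, 214.0], [288.1, 201.8], [296.2, 205.3]]
0.006 0.014 [[284.1, 206.7], [298.4, 213.0], [288.1, 200.8], [296.2, 204.3]]
0.012 0.01 [[285.6, 208.3], [299.9, 214.7], [289.5, 202.4], [297.7, 205.9]]
0.012 0.014 [[285.5, 207.4], [299.8, 213.7], [289.5, 201.4], [297.7, 204.9]]
```

>>> {"fn": "arm_command", "kwargs": {
  "motion": [
    {"translation": [-0.015, -0.09, 0.05], "dr": [0, 0, 0], "fingers": -1},
    {"translation": [-0.015, -0.09, 0.15], "dr": [0, 0, 0], "fingers": -1},
    {"translation": [-0.015, -0.09, 0.22], "dr": [0, 0, 0], "fingers": -1},
    {"translation": [-0.015, -0.09, 0.265], "dr": [0, 0, 0], "fingers": -1},
    {"translation": [-0.015, -0.09, 0.29], "dr": [0, 0, 0], "fingers": -1},
    {"translation": [-0.015, -0.09, 0.31], "dr": [0, 0, 0], "fingers": -1},
    {"translation": [-0.015, -0.09, 0.31], "dr": [0, 0, 0], "fingers": -1},
    {"translation": [-0.015, -0.09, 0.31], "dr": [0, 0, 0], "fingers": -1}
  ]
}}

```text
clock: 16.8
eef_pos: [0.5745, -0.0225, 0.0475]
tcp_rot: [[0.984, 0.176, 0.001], [0.176, -0.984, -0.0], [0.001, 0.0, -1.0]]
wrist_force: [0.1, -0.2, -0.5]
width: -0.002
finger_force: 0.0
```

>>> {"fn": "arm_command", "kwargs": {
  "motion": [
    {"translation": [0, 0, 0.004], "dr": [0, 0, 0], "fingers": -1},
    {"translation": [0, 0, 0.008], "dr": [0, 0, 0], "fingers": -1},
    {"translation": [0, 0, 0.012], "dr": [0, 0, 0], "fingers": -1},
    {"translation": [0, 0, 0.016], "dr": [0, 0, 0], "fingers": -1},
    {"translation": [0, 0, 0.016], "dr": [0, 0, 0], "fingers": -1}
  ]
}}

```text
clock: 17.3
eef_pos: [0.5744, -0.0227, 0.0425]
tcp_rot: [[0.985, 0.175, 0.001], [0.175, -0.985, -0.0], [0.001, 0.0, -1.0]]
wrist_force: [0.7, -0.0, 3.3]
width: -0.004
finger_force: 1.6
```

>>> {"fn": "arm_command", "kwargs": {
  "motion": [
    {"translation": [0, 0, 0.004], "dr": [0, 0, 0], "fingers": -1},
    {"translation": [0, 0, 0.008], "dr": [0, 0, 0], "fingers": -1},
    {"translation": [0, 0, 0.011], "dr": [0, 0, 0], "fingers": -1},
    {"translation": [0, 0, 0.011], "dr": [0, 0, 0], "fingers": -1},
    {"translation": [0, 0, 0.011], "dr": [0, 0, 0], "fingers": -1}
  ]
}}

```text
clock: 17.8
eef_pos: [0.5744, -0.0227, 0.04]
tcp_rot: [[0.984, 0.176, 0.001], [0.176, -0.984, -0.0], [0.001, 0.0, -1.0]]
wrist_force: [-1.8, -0.6, 11.1]
width: 0.003
finger_force: 5.4
```

>>> {"fn": "arm_command", "kwargs": {
  "motion": [
    {"translation": [0, 0, 0.002], "dr": [0, 0, 0], "fingers": -1},
    {"translation": [0, 0, 0.002], "dr": [0, 0, 0], "fingers": -1},
    {"translation": [0, 0, 0.002], "dr": [0, 0, 0], "fingers": -1},
    {"translation": [0, 0, 0.002], "dr": [0, 0, 0], "fingers": -1},
    {"translation": [0, 0, 0.002], "dr": [0, 0, 0], "fingers": -1}
  ]
}}

```text
clock: 18.3
eef_pos: [0.5744, -0.0227, 0.04]
tcp_rot: [[0.984, 0.176, 0.001], [0.176, -0.984, -0.0], [0.001, 0.001, -1.0]]
wrist_force: [-3.4, -0.4, 15.0]
width: -0.001
finger_force: 7.4
```

```bash
python3 - <<'E'
from joint import *
e=get_image('scene')
A,f=up(e["image"],280,196,305,220,8);H,S,V=cv2.split(cv2.cvtColor(A,cv2.COLOR_BGR2HSV))
for mm,s,c in comps((H>=14)&(H<30)&(S>80)&(V>100),500): print(f(c),s[4])
s=read_state();print(s["clock"],s["eef_pos"],s["wrist_force"])
if s["wrist_force"][2]>9: print(close_job())
E
```

```text
[291.8511 208.608 ] 6954
18.35 [ 0.5744 -0.0227  0.04  ] [-2.5226 -0.0183 14.4396]
the job is handed in; nothing more can be done
None
```

I handed the job in at 18.4 s: the wedge is in the green dish, the spacer is let go and upright on the floor of the wide joint, and the fingertips hold the tile down on its stop with about 14 N; no verdict was returned.

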